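Dial the annealing programme on the glass oven's thumbwheels

ROBOT

A 7-joint arm with a two-finger parallel gripper is mounted at the origin on the work surface. World frame = base frame: x ahead of the robot, y to its left, z up, the work surface at z = 0. Lengths are in m, angles in rad, forces in N, time in s.
With the tool pointing down it reaches from about 0.4 to 0.85 m from the base axis. Payload 4.5 kg.
Tool frame: the origin (TCP) lies midway between the tips of the shut fingers; the grasp point (between the pads) lies 19 mm behind it; z points along the fingers, x is the direction in which the jaws open and shut, and the axes are right-handed (so a half turn about z gives the same grasp; the last joint's range is limited). The gripper opens to 85 mm and grips with 20 to 120 N. Pads are 22 mm wide; open, the fingers measure 114 mm over their backs; the gripper's body (76 mm by 85 mm) begins 54 mm behind the grasp point. The pads swing forward as they close: fully open they stand 13 mm farther back than shut.
Start: joints at [1.263, 0.689, -0.195, 1.565, 0.157, 0.902, -0.215], TCP at [0.21, -0.589, 0.231] pointing down, gripper open.
Joint ranges: [-3.01, 3.01], [-0.46, 2.08], [-1.47, 1.51], [0.13, 2.56], [-1, 4.14], [0.04, 2.09], [-2.66, 2.66]. Speed limits (rad/s): [2.57, 2.57, 3.14, 3.14, 3.14, 3.14, 3.14].

INTERFACE

Orientations are given as a unit quaternion [x, y, z, w].
In Python, from plant import robot, optics gives the robot as it stands.
- The arm moves only by the tool jog_arm, never from a script. Its argument "motion" is text: rows parted by semicolons, each of 7 numbers parted by spaces: the closure, from 0 (fully open) to 1 (shut), then the shift along the world's x, y, z in cm, then the turn, a rotation vector about the world's x, y, z in degrees. In form: fingers dx dy dz rx ry rz; .... A call has 1 to 12 rows; each row is the pose to reach, as a shift and turn from the pose commanded when the call began; what a row does not reach only later rows make up. A row lasts 1/8 s, in which the tool goes at most 62.5 mm and 10.7 degrees, less where a joint would pass 70% of its speed; a pose out of reach is approached as far as the arm can. A call with a gripper value outside its range is refused whole. The fingers move at their own pace and stop on an object; the grip force is fixed at half the most. Time passes only in rows, so rows that repeat a pose let the fingers close. It gives the time, the measured TCP pose, the force and the opening at its end, in the units of the state.
- robot.observe(): the state, without advancing time (a new reading comes with each control period).
- optics.camera(name): name is "scene" or "top" or "wrist"; returns (picture, depth): 420x560x3 uint8, blue, green, red; 420x560 float32, m along the optical axis (not along the pixel's ray), 0 where there is no reading.
- optics.camera_model(name): a dict with "intrinsics" (3x3 intrinsics, pixels), "rvec" (rotation vector, rad) and "tvec" (3), from world to camera coordinates, as OpenCV has them. Camera axes: x right, y down, z forward; pixel columns grow to the right and rows downward; lengths in m; the calibration is good to about 2 mm. A picture is of the moment at which its call begins: read the wrist's pose just before it. camera_model takes no time and is no camera call; for the wrist camera it gives the pose at the moment of the call.
- robot.hand_in(): hands the job in, once; it reports no verdict.
The state is a dict: "time_s": time; "joints": joint angles; "joint_velocities": joint speeds; "joint_efforts": joint torques, N m; "position": TCP position; "orientation": TCP orientation; "ft_force": force on the tool from outside, world axes, zero at the start; "torque": the same for the moment, N m; "finger_gap": finger opening in m.
Only numpy, scipy, OpenCV 4.12 (cv2) and the standard library are available. Lean on these libraries where they do the work, as an engineer would, in place of code of your own. Each camera call takes 0.05 s, during which the arm holds its last target.

TASK

Dial in the annealing oven's cooling programme on the thumbwheel console: roll the red wheel until its 4 is on top, squarely between the white index lines, and the blue wheel until its 2 is. The yellow wheel already shows the right number, 3: leave it as it is throughout.

Things in the scene. Friction and masses are not known exactly. Their poses are not given: they have to be found in the camera images.
- red_unit: Red thumbwheel unit, fixed; one of 3 alike, side by side 80 mm apart in changing order. Grey housing 136x76x60 mm (x,y,z), 2 red stripes on top. Origin: centre of its underside, 12 mm over the table (on a steel plate). z up, x away from the robot (+- yaw), y along the axle, which lies 52 mm above the origin. White drum, radius 36, y -15 to 15 mm, out of the housing top: drum top 88 mm above origin.
- red_wheel (a joint): Turn of the red wheel, rad; grows as its top rolls to the unit's +x (away from the robot). Black numbers 0 to 5 every 60 degrees: n is squarely on top at n x 1.0472, so 4 at 4.189; higher numbers come up from the robot's side; read upright from there. Ribs stand, from the top towards +x, at value + 30 degrees + k x 60. Stops -0.35 and 5.6. Starts at 2.88 to 3.41.
- blue_unit: Blue thumbwheel unit, built like the red one. All wheels: 6 coloured radial ribs, 6 mm thick, as wide as the drum, out to 52 mm from the axle, halfway between the numbers (30 degrees before and behind a number on top). Roll a wheel by pushing a rib with the fingertips; it stays where left, no click or spring (about 0.1 N m of friction).
- blue_wheel (a joint): Turn of the blue wheel, rad; numbers, ribs, sense and stops as for the red wheel: 2 is squarely on top at 2.094. Starts at 2.88 to 3.41.
- yellow_unit: Yellow thumbwheel unit, built like the red one. All units: beside the drum, a steel cheek disc each side (radius 32 mm, |y| 18 to 24 mm, centred on the axle) with a white index line on its top, 84 to 86 mm above the origin.
- yellow_wheel (a joint): Turn of the yellow wheel, rad; numbers, ribs, sense and stops as for the red wheel. Starts with 3 on top (3.10 to 3.18; square is 3.142) and is to stay there.

How it is judged:
By the outcome, as a careful person would: the job done as asked, in the order asked, and still so for the second after the job is handed in, with the robot touching nothing.
It also fails if it takes over 54 s, if anything falls off the work surface, if the arm or the gripper's body presses on something with over 40 N, if the wrist force passes 120 N, or if a joint passes its speed limit or range.

## Working session

There is one attempt and no reset: what is moved stays moved. The work goes in short steps, Python scripts to look and compute and a tool call to move; the robot and the scene stay as the last step left them, time stands still between calls to the robot, and variables do not carry over. Pictures are saved under pics/ and viewed, and the job is handed in when it is done.

Besides the shell and the picture viewer there is one more tool, called after "Request:" as a command line: name --argument value ..., lists and objects as JSON in quotes. jog_arm: Moves the arm, as the interface text tells. Its arguments: {"type":"object","properties":{"motion":{"type":"string"}},"required":["motion"]}

```bash
mkdir -p pics; ls; python3 - <<'E'
from plant import robot, optics
import cv2
s=robot.observe();print(s['time_s'],s['position'],s['orientation'],s['finger_gap'])
for n in ["scene","top"]:
    p,d=optics.camera(n);cv2.imwrite(f"pics/{n}0.png",p)
    m=optics.camera_model(n);print(n,m)
    import numpy as np;np.save(f"pics/{n}0d.npy",d)
E
```

```text
pics
0.0 [ 0.20916882 -0.58825859  0.23047226] [ 8.17077962e-01 -5.76526420e-01 -8.20793556e-04 -4.65988322e-04] 0.08533244444479043
scene {'intrinsics': array([[529.28202806,   0.        , 269.53276861],
       [  0.        , 529.28202806, 202.16468282],
       [  0.        ,   0.        ,   1.        ]]), 'rvec': array([ 0.8647489 ,  2.69620452, -0.8185475 ]), 'tvec': array([ 0.44062221, -0.26503944,  0.93393834])}
top {'intrinsics': array([[535.45100143,   0.        , 279.64836055],
       [  0.        , 535.45100143, 218.19924875],
       [  0.        ,   0.        ,   1.        ]]), 'rvec': array([ 2.15750613, -2.1282499 ,  0.18853341]), 'tvec': array([0.03670821, 0.58047797, 0.69217953])}
```

View pics/scene0.png

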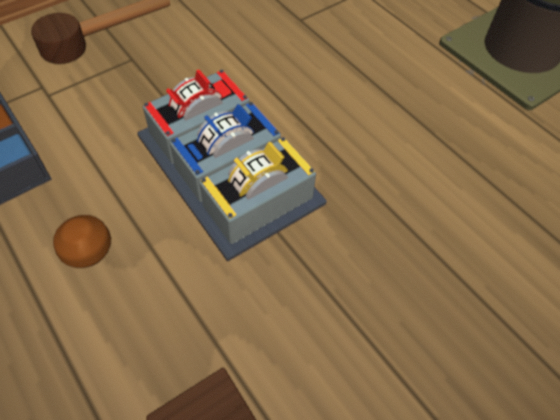

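View pics/top0.png

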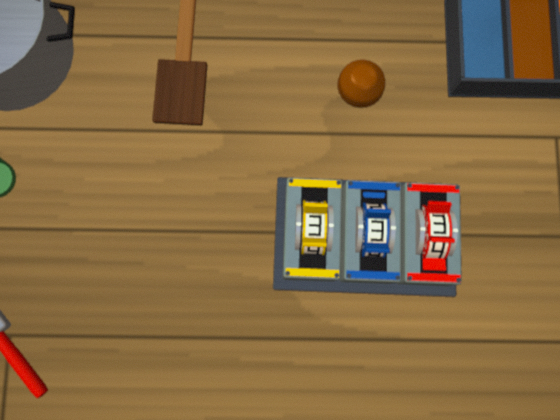

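```bash
cat > h.py <<'E'
import numpy as np,cv2
from plant import robot, optics
def model(n):
    m=optics.camera_model(n);R=cv2.Rodrigues(m['rvec'])[0];return m['intrinsics'],R,m['tvec'],m
def proj(n,P):
    K,R,t,m=model(n);return cv2.projectPoints(np.asarray(P,float).reshape(-1,3),m['rvec'],m['tvec'],K,None)[0].reshape(-1,2)
def ray(n,uv,z):
    K,R,t,m=model(n);d=R.T@np.linalg.inv(K)@np.array([uv[0],uv[1],1.]);c=-R.T@t;return c+d*(z-c[2])/d[2]
E
python3 - <<'E'
from h import *
p=cv2.imread('pics/top0.png')
print(proj('top',[[0.6,0,0],[0.7,0,0],[0.6,0.1,0]]))
K,R,t,m=model('top');print(-R.T@t);K,R,t,m=model('scene');print(-R.T@t)
cv2.imwrite('pics/c1.png',cv2.resize(p[170:300,270:470],None,fx=4,fy=4,interpolation=cv2.INTER_CUBIC))
p=cv2.imread('pics/scene0.png')
cv2.imwrite('pics/c2.png',cv2.resize(p[60:260,130:330],None,fx=3,fy=3,interpolation=cv2.INTER_CUBIC))
E
```

```text
[[309.63727013 210.33439687]
 [309.86540133 144.87881298]
 [241.73719387 209.3270525 ]]
[0.46050742 0.05364977 0.77618895]
[0.79953023 0.33863754 0.61863616]
```

View pics/c1.png

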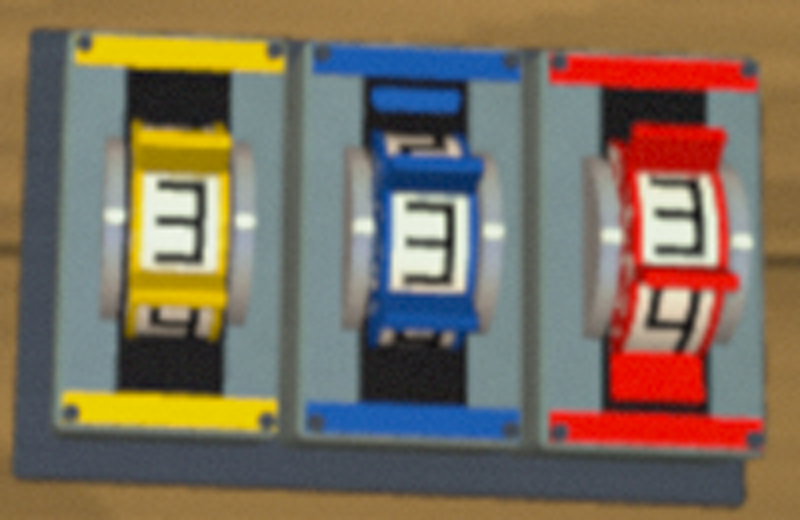

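View pics/c2.png

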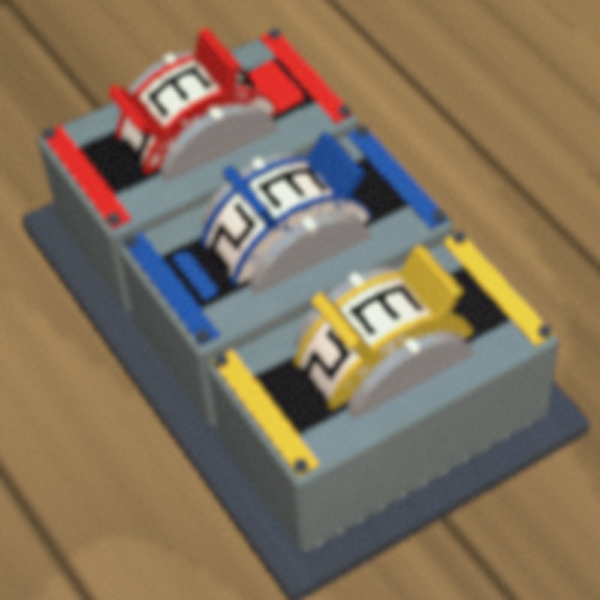

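```bash
python3 - <<'E'
from h import *
sc={'yellow':[(84,41),(275,49),(70,412),(267,420)],'blue':[(321,52),(512,61),(316,416),(510,430)],'red':[(558,62),(748,68),(558,432),(755,440)]}
ix={'yellow':[(105,216),(246,221)],'blue':[(364,227),(494,231)],'red':[(611,235),(742,241)]}
for k,v in sc.items():
    P=np.array([ray('top',(270+(a+.5)/4-.5,170+(b+.5)/4-.5),0.072) for a,b in v])
    c=P.mean(0); d=(P[0]-P[2]+P[1]-P[3])/2; e=(P[0]-P[1]+P[2]-P[3])/2
    print(k,c.round(4),np.linalg.norm(d),np.linalg.norm(e),'yaw',np.degrees(np.arctan2(d[1],d[0])),np.degrees(np.arctan2(-e[0],e[1])))
    I=np.array([ray('top',(270+(a+.5)/4-.5,170+(b+.5)/4-.5),0.098) for a,b in ix[k]]); print(' idx mid',I.mean(0).round(4),np.linalg.norm(I[0]-I[1]))
# scene check
s2={'yellow':[(460,237),(546,331),(222,357),(301,465)],'blue':[(360,133),(438,217),(135,241),(202,336)],'red':[(273,34),(343,110),(48,132),(117,220)]}
for k,v in s2.items():
    P=np.array([ray('scene',(130+(a+.5)/3-.5,60+(b+.5)/3-.5),0.072) for a,b in v])
    print(k,P.mean(0).round(4))
    print(P.round(3).tolist())
E
```

```text
yellow [5.652e-01 2.000e-04 7.200e-02] 0.12481086433760304 0.06460628395603314 yaw -1.5449599210348175 -1.5495424371447308
 idx mid [0.5643 0.0017 0.098 ] 0.04525831368578289
blue [ 0.5632 -0.08    0.072 ] 0.12331599045572615 0.06425400555011543 yaw -1.4518056062090485 -2.596339510691187
 idx mid [ 0.5621 -0.0797  0.098 ] 0.041809329798291446
red [ 0.5608 -0.1601  0.072 ] 0.12482679529388997 0.06466716742138127 yaw -1.4120169516474737 -1.24922317237867
 idx mid [ 0.5604 -0.1593  0.098 ] 0.042212359520930574
yellow [5.635e-01 3.000e-04 7.200e-02]
[[0.501, -0.03, 0.072], [0.502, 0.035, 0.072], [0.624, -0.034, 0.072], [0.627, 0.031, 0.072]]
blue [ 0.5625 -0.0789  0.072 ]
[[0.501, -0.109, 0.072], [0.502, -0.045, 0.072], [0.622, -0.112, 0.072], [0.625, -0.049, 0.072]]
red [ 0.56   -0.1597  0.072 ]
[[0.498, -0.19, 0.072], [0.499, -0.126, 0.072], [0.621, -0.194, 0.072], [0.622, -0.128, 0.072]]
```

```bash
cat >> h.py <<'E'
from scipy.optimize import brentq
C={'yellow':(.5645,.0003),'blue':(.5625,-.0797),'red':(.5602,-.160)}
YAW=np.radians(-1.6)
def pt(u,th,r,y):
    c=C[u];x=r*np.sin(th);return np.array([c[0]+x*np.cos(YAW)-y*np.sin(YAW),c[1]+x*np.sin(YAW)+y*np.cos(YAW),0.064+r*np.cos(th)])
def overlay(n,img,u,val,x0,y0,f):
    for k in range(6):
        th=val+np.pi/6+k*np.pi/3
        if np.cos(th)<0.0: continue
        for s in (-.003,.003):
            q=[]
            for r,y in ((.036,-.015),(.052,-.015),(.052,.015),(.036,.015)):
                P=pt(u,th,r,y); t=np.array([np.cos(th)*np.cos(YAW),np.cos(th)*np.sin(YAW),-np.sin(th)])*s
                q.append(((proj(n,P+t)[0]-[x0,y0]+.5)*f))
            cv2.polylines(img,[np.round(q).astype(int)],True,(0,255,0),1)
    for y in (.018,.024):
        a=np.linspace(-1.2,1.2,25)
        for ss in(1,-1): cv2.polylines(img,[np.round([(proj(n,pt(u,t,.032,ss*y))[0]-[x0,y0]+.5)*f for t in a]).astype(int)],False,(255,0,255),1)
E
cat > fit.py <<'E'
from h import *
import sys
V=dict(zip(('yellow','blue','red'),map(float,sys.argv[2:5])));tag=sys.argv[1]
for n,(x0,y0,x1,y1,f) in {'top':(270,170,470,300,4),'scene':(130,60,330,260,3)}.items():
    p=cv2.imread(f'pics/{n}{tag}.png');im=cv2.resize(p[y0:y1,x0:x1],None,fx=f,fy=f,interpolation=cv2.INTER_CUBIC)
    for u in V: overlay(n,im,u,V[u],x0,y0,f)
    cv2.imwrite(f'pics/o_{n}{tag}_{sys.argv[5]}.png',im)
E
python3 - <<'E'
from h import *
num={'yellow':(180,221),'blue':(428,243),'red':(678,221)}
for u,(a,b) in num.items():
    v=170+(b+.5)/4-.5
    g=lambda th:proj('top',pt(u,th,.036,0))[0][1]-v
    print(u,np.pi+brentq(g,-.8,.8))
E
python3 fit.py 0 3.14 2.97 3.35 a
```

```text
yellow 3.1067994415881652
blue 2.9981778657063054
red 3.2939006014230006
```

```bash
python3 fit.py 0 3.12 2.98 3.31 b
```

```text
(no output)
```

View pics/o_top0_b.png

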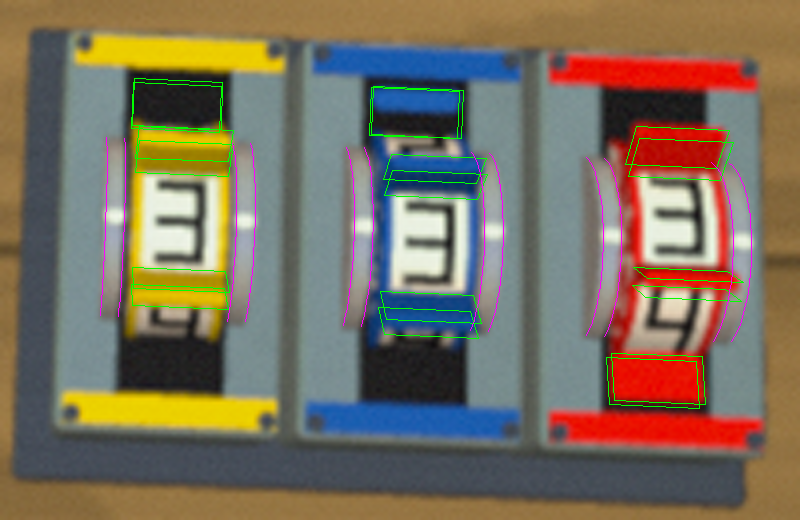

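View pics/o_scene0_b.png

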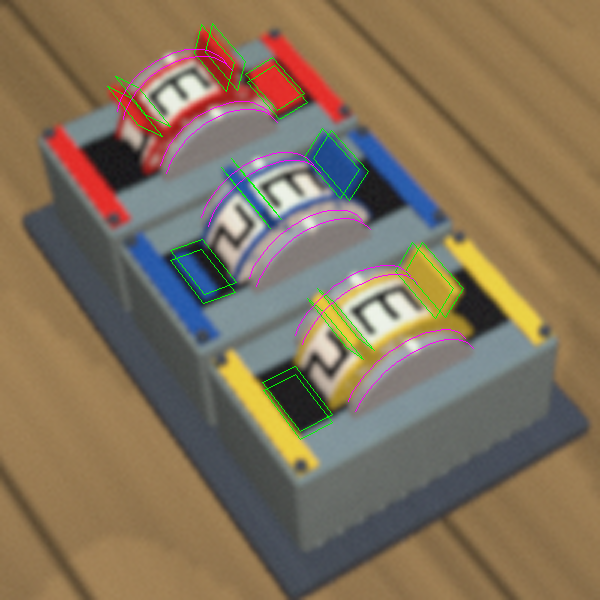

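Request:
jog_arm --motion "1 5 7 0 0 0 -7; 1 8.5 11.7 0 0 0 -14; 1 12 16.5 0 0 0 -21.2; 1 15.5 21.4 0 0 0 -21.2; 1 19 26.2 0 0 0 -21.2; 1 22.5 31 0 0 0 -21.2; 1 26 36 0 0 0 -21.2; 1 29 40 0 0 0 -21.2; 1 31.1 42.9 0 0 0 -21.2; 1 31.1 42.9 -4 0 0 -21.2; 1 31.1 42.9 -6 0 0 -21.2; 1 31.1 42.9 -6 0 0 -21.2"

```text
time_s: 1.6
position: [0.5192, -0.1594, 0.1698]
orientation: [-0.697, 0.717, 0.002, -0.001]
ft_force: [0.4, -0.0, 0.7]
finger_gap: 0.0
```

```bash
cat > look.py <<'E'
from h import *
import sys
tag=sys.argv[1]
s=robot.observe();print(s['time_s'],np.round(s['position'],4),np.round(s['orientation'],3),np.round(s['ft_force'],2),s['finger_gap'])
for n in sys.argv[2:]:
    p,d=optics.camera(n);cv2.imwrite(f"pics/{n}{tag}.png",p)
E
python3 look.py 1 top scene wrist
```

```text
1.6 [ 0.5192 -0.1594  0.1698] [-0.697  0.717  0.002 -0.001] [ 0.38 -0.04  0.72] 4.570448138240707e-05
```

View pics/top1.png

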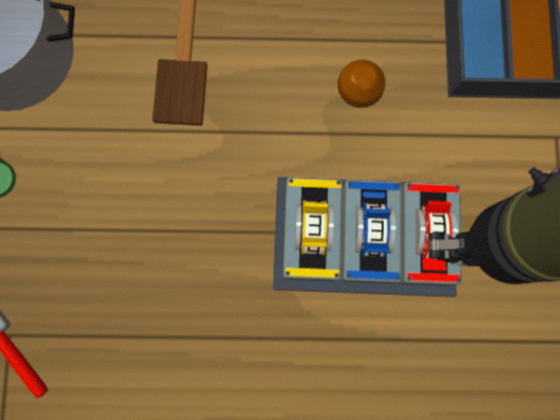

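View pics/scene1.png

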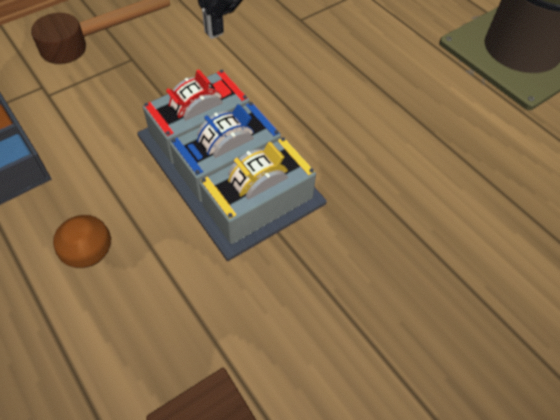

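View pics/wrist1.png

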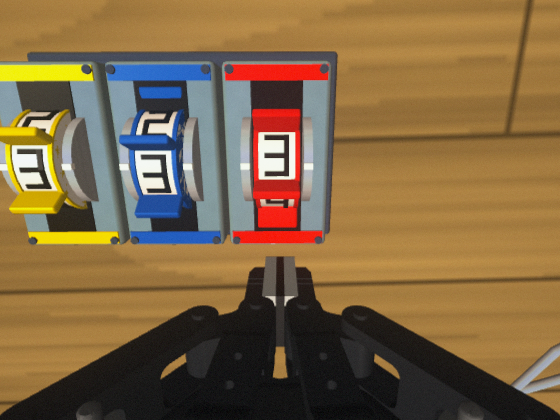

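Request:
jog_arm --motion "1 0 0 -4 0 0 0; 1 0 0 -6.6 0 0 0; 1 0 0 -6.6 0 0 0; 1 0.7 0 -6.6 0 0 0; 1 1.3 0 -6.6 0 0 0; 1 1.9 0 -6.6 0 0 0; 1 2.5 0 -6.6 0 0 0; 1 3 0 -6.6 0 0 0; 1 3.5 0 -6.6 0 0 0; 1 3.8 0 -6.6 0 0 0; 1 3.8 0 -6.6 0 0 0"

```text
time_s: 3.12
position: [0.5588, -0.1598, 0.1051]
orientation: [-0.697, 0.717, -0.0, 0.0]
ft_force: [-1.4, -0.4, -1.3]
finger_gap: 0.0001
```

```bash
python3 look.py 2 top wrist scene; python3 -c "
import cv2
a=cv2.imread('pics/wrist2.png');cv2.imwrite('pics/wa2.png',a)
a=cv2.imread('pics/scene2.png')[20:200,100:320];cv2.imwrite('pics/sa2.png',cv2.resize(a,None,fx=3,fy=3,interpolation=2))"
```

```text
3.125 [ 0.5588 -0.1598  0.1051] [-0.697  0.717 -0.     0.   ] [-1.43 -0.4  -1.32] 0.00010795361640124184
```

View pics/wa2.png

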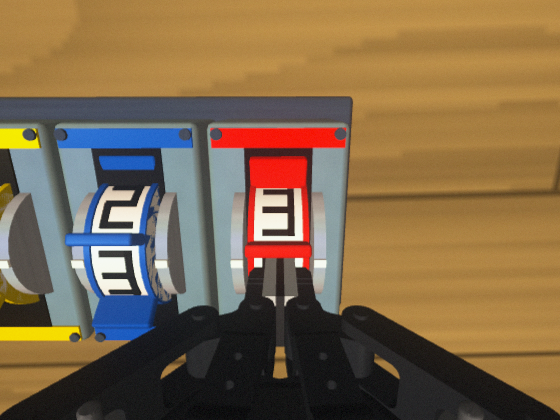

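View pics/sa2.png

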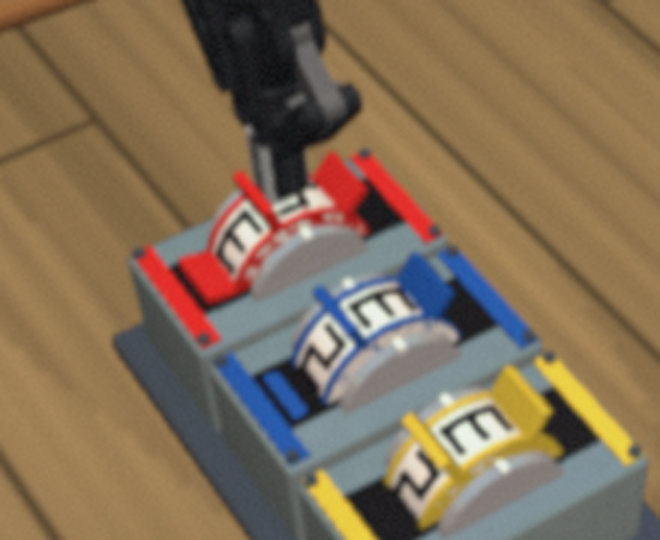

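Request:
jog_arm --motion "1 0.4 0 0 0 0 0; 1 0.8 0 0 0 0 0; 1 1 0 0 0 0 0; 1 1 0 0 0 0 0; 1 1 0 0 0 0 0; 1 0 0 0 0 0 0; 1 -1 0 0 0 0 0; 1 -1 0 4 0 0 0; 1 -1 0 8 0 0 0; 1 -6 -3 8 0 0 0; 1 -10 -6 8 0 0 0; 1 -10 -6 8 0 0 0"

```text
time_s: 4.78
position: [0.4536, -0.2232, 0.1856]
orientation: [-0.694, 0.72, 0.001, -0.002]
ft_force: [0.0, -0.0, 0.0]
finger_gap: -0.0002
```

```bash
python3 look.py 3 top scene; python3 fit.py 3 3.14 2.98 4.189 a
```

```text
4.775 [ 0.4536 -0.2232  0.1856] [-0.694  0.72   0.001 -0.002] [ 0.03 -0.02  0.04] -0.00016828557676133257
```

View pics/o_top3_a.png

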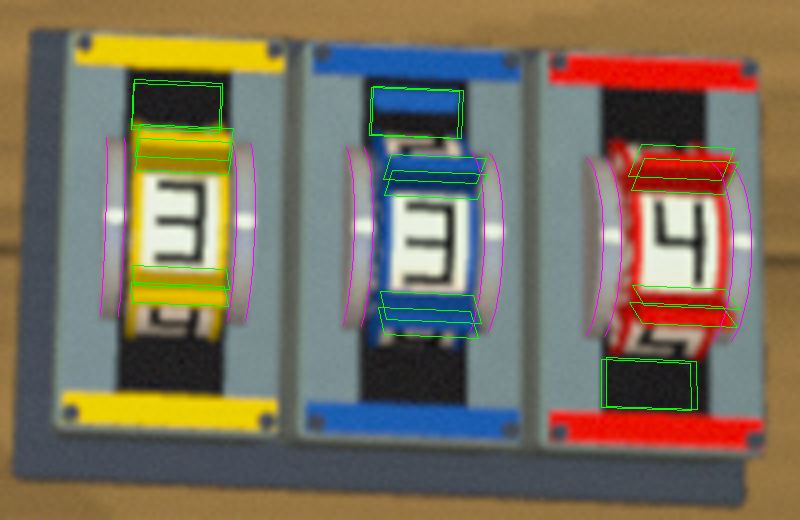

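View pics/o_scene3_a.png

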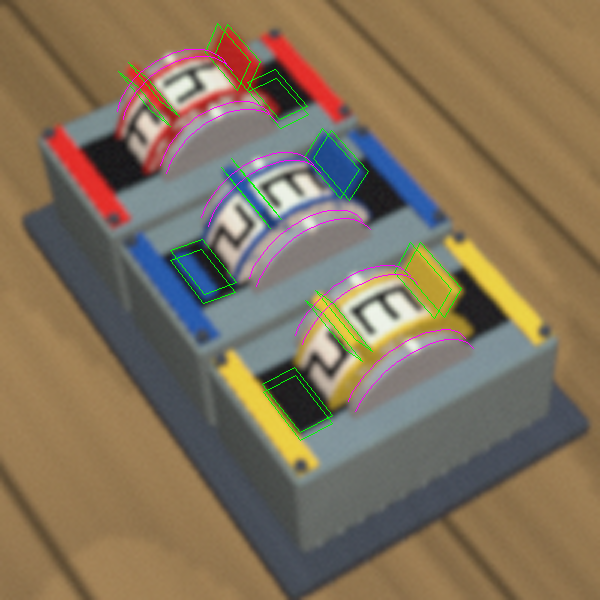

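```bash
cat > z.py <<'E'
from h import *
import sys
tag,u=sys.argv[1:3];vals=list(map(float,sys.argv[3:]))
for n in('top','scene'):
    p=cv2.imread(f'pics/{n}{tag}.png');c=proj(n,pt(u,0,.036,0))[0];x0,y0=int(c[0])-25,int(c[1])-33;f=9
    im=cv2.resize(p[y0:y0+64,x0:x0+50],None,fx=f,fy=f,interpolation=cv2.INTER_CUBIC)
    out=[]
    for v in vals:
        q=im.copy(); overlay(n,q,u,v,x0,y0,f); out.append(q)
    cv2.imwrite(f'pics/z_{n}{tag}_{u}.png',cv2.resize(np.hstack(out),None,fx=.88,fy=.88) if len(out)==2 else np.hstack(out))
E
python3 z.py 3 red 4.12 4.189
```

```text
(no output)
```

View pics/z_top3_red.png

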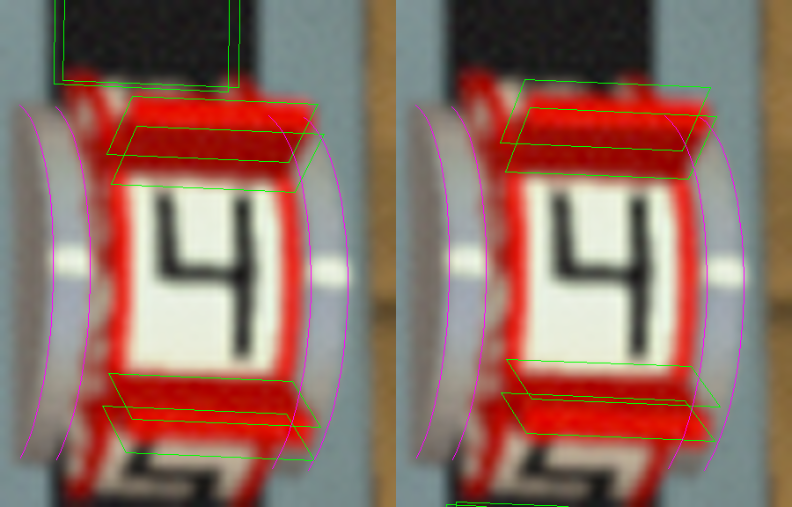

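View pics/z_scene3_red.png

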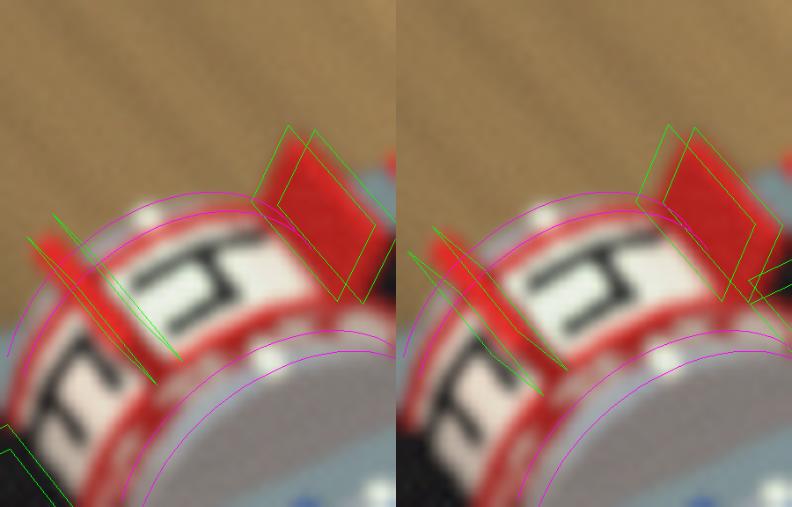

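Request:
jog_arm --motion "1 5 3 0 0 0 0; 1 10 6 0 0 0 0; 1 10 6 0 0 0 0; 1 10 6 -5 0 0 0; 1 10 6 -8 0 0 0; 1 10 6 -8 0 0 0; 1 10.6 6 -8 0 0 0; 1 11 6 -8 0 0 0; 1 11.23 6 -8 0 0 0; 1 11.23 6 -8 0 0 0; 1 11.23 6 -8 0 0 0; 1 10.1 6 -8 0 0 0"

```text
time_s: 6.38
position: [0.5603, -0.1597, 0.1054]
orientation: [-0.697, 0.717, -0.001, 0.001]
ft_force: [0.2, -0.1, -0.6]
finger_gap: -0.0002
```

Request:
jog_arm --motion "1 0 0 4 0 0 0; 1 0 0 8 0 0 0; 1 -5 -3 8 0 0 0; 1 -10 -6 8 0 0 0; 1 -10 -6 8 0 0 0"

```text
time_s: 7.0
position: [0.4533, -0.2231, 0.1853]
orientation: [-0.694, 0.72, 0.001, -0.002]
ft_force: [1.4, -1.0, -0.2]
finger_gap: -0.0001
```

```bash
python3 look.py 4 top scene; python3 z.py 4 red 4.12 4.189
```

```text
7.0 [ 0.4533 -0.2231  0.1853] [-0.694  0.72   0.001 -0.002] [ 1.38 -0.97 -0.17] -8.507024605488385e-05
```

View pics/z_top4_red.png

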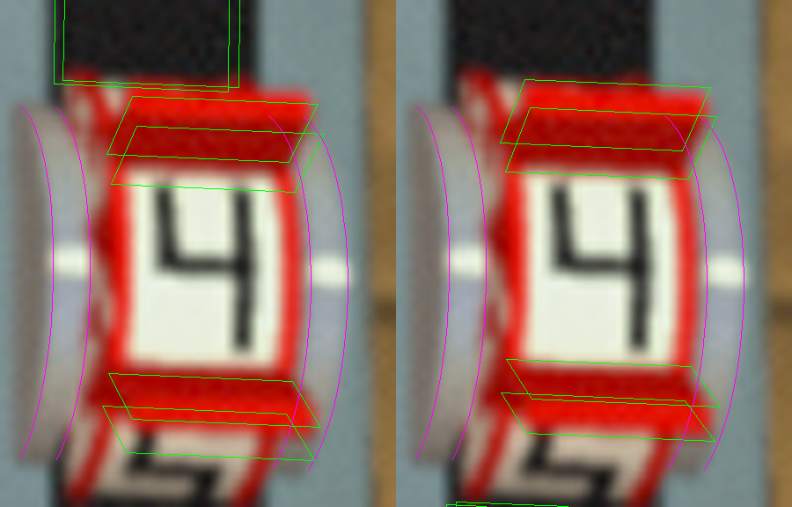

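View pics/z_scene4_red.png

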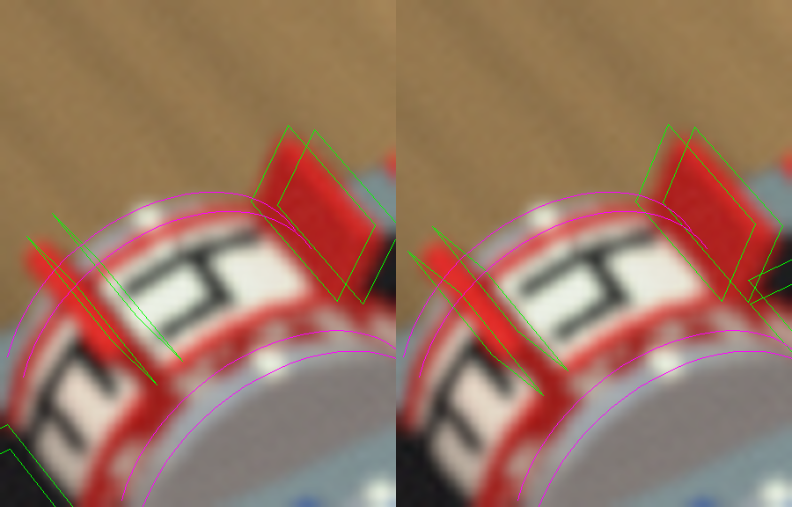

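Request:
jog_arm --motion "1 4 4 0 0 0 0; 1 8 8 0 0 0 0; 1 12 11.5 0 0 0 0; 1 14.9 14.2 0 0 0 0; 1 14.9 14.2 0 0 0 0; 1 14.9 14.2 -4 0 0 0; 1 14.9 14.2 -8 0 0 0; 1 14.9 14.2 -8 0 0 0; 1 14.2 14.2 -8 0 0 0; 1 13.5 14.2 -8 0 0 0; 1 12.9 14.2 -8 0 0 0; 1 12.9 14.2 -8 0 0 0"

```text
time_s: 8.6
position: [0.5893, -0.078, 0.1066]
orientation: [-0.697, 0.717, -0.001, 0.001]
ft_force: [2.0, -1.1, 1.2]
finger_gap: 0.0
```

```bash
python3 look.py 5 wrist
```

```text
8.6 [ 0.5893 -0.078   0.1066] [-0.697  0.717 -0.001  0.001] [ 1.96 -1.07  1.19] 4.011515191597234e-05
```

View pics/wrist5.png

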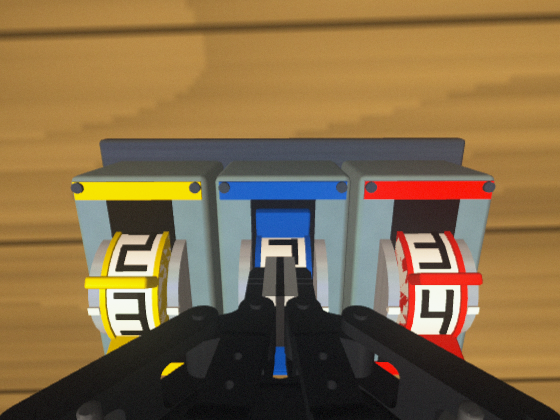

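Request:
jog_arm --motion "1 -0.6 0 -0.15 0 0 0; 1 -1.2 0 -0.15 0 0 0; 1 -1.8 0 -0.15 0 0 0; 1 -2.4 0 -0.15 0 0 0; 1 -2.9 0 -0.15 0 0 0; 1 -3.3 0 -0.15 0 0 0; 1 -3.3 0 -0.15 0 0 0; 1 -3.3 0 -0.15 0 0 0"

```text
time_s: 9.65
position: [0.5546, -0.0779, 0.1036]
orientation: [-0.697, 0.717, 0.001, -0.001]
ft_force: [0.6, -0.5, -0.4]
finger_gap: 0.0003
```

Request:
jog_arm --motion "1 1 0 0 0 0 0; 1 1.5 0 0 0 0 0; 1 1.5 0 4 0 0 0; 1 1.5 0 8 0 0 0; 1 -3 -5 8 0 0 0; 1 -7 -10 8 0 0 0; 1 -10 -14 8 0 0 0; 1 -10 -14 8 0 0 0"

```text
time_s: 10.65
position: [0.4517, -0.223, 0.1839]
orientation: [-0.694, 0.72, 0.0, -0.002]
ft_force: [0.2, 0.4, -0.0]
finger_gap: -0.0002
```

```bash
python3 look.py 6 top scene; python3 z.py 6 blue 2.094 2.16
```

```text
10.65 [ 0.4517 -0.223   0.1839] [-0.694  0.72   0.    -0.002] [ 0.23  0.45 -0.01] -0.00024890362039664294
```

View pics/z_top6_blue.png

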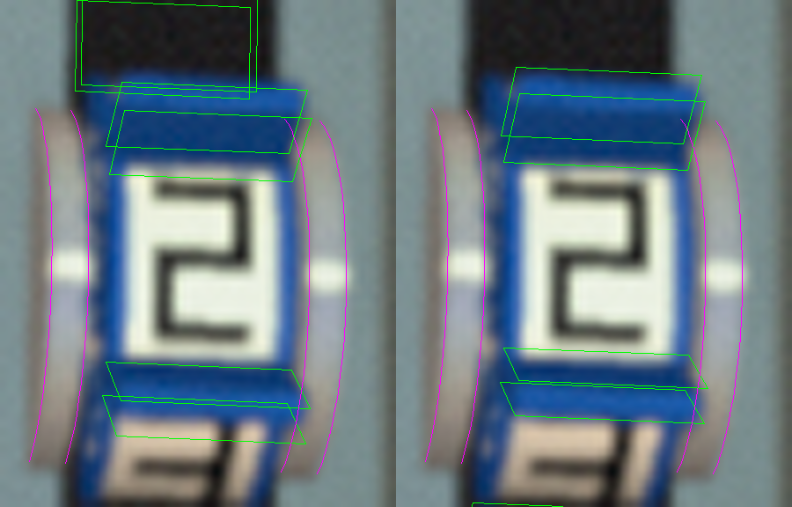

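View pics/z_scene6_blue.png

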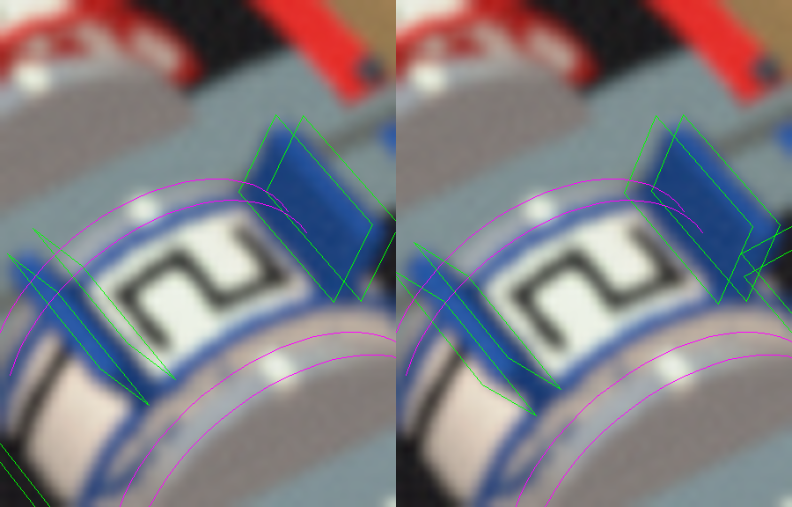

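Request:
jog_arm --motion "1 4 5 0 0 0 0; 1 8 10 0 0 0 0; 1 11.2 14 0 0 0 0; 1 11.2 14 0 0 0 0; 1 11.2 14 -4 0 0 0; 1 11.2 14 -8 0 0 0; 1 11.2 14 -8 0 0 0; 1 10.6 14 -8 0 0 0; 1 10.1 14 -8 0 0 0; 1 9.78 14 -8 0 0 0; 1 9.78 14 -8 0 0 0; 1 9.78 14 -8 0 0 0"

```text
time_s: 12.25
position: [0.5535, -0.0779, 0.104]
orientation: [-0.697, 0.717, -0.0, 0.0]
ft_force: [0.9, 0.3, -1.0]
finger_gap: -0.0001
```

Request:
jog_arm --motion "1 1 0 0 0 0 0; 1 1.4 0 0 0 0 0; 1 1.4 0 4 0 0 0; 1 1.4 0 8 0 0 0; 1 -3 -5 8 0 0 0; 1 -7 -10 8 0 0 0; 1 -10 -14 8 0 0 0; 1 -10 -14 8 0 0 0; 1 -10 -14 8 0 0 0"

```text
time_s: 13.38
position: [0.4541, -0.2176, 0.1839]
orientation: [-0.697, 0.717, -0.0, 0.0]
ft_force: [1.0, 0.3, -0.0]
finger_gap: -0.0002
```

```bash
python3 look.py 7 top scene; python3 z.py 7 blue 2.094 2.16;python3 z.py 7 red 4.189 4.12; python3 z.py 7 yellow 3.10 3.14; python3 -c "
import cv2,numpy as np
a=[cv2.imread(f'pics/z_{n}7_{u}.png')[:, :396] for u in ('red','yellow') for n in ('top','scene')]
cv2.imwrite('pics/m7.png',np.hstack([cv2.resize(np.vstack(a[:2]),(395,520)),cv2.resize(np.vstack(a[2:]),(395,520))]))"
```

```text
13.375 [ 0.4541 -0.2176  0.1839] [-0.697  0.717 -0.     0.   ] [ 0.99  0.32 -0.01] -0.00018353650131504358
```

View pics/z_top7_blue.png

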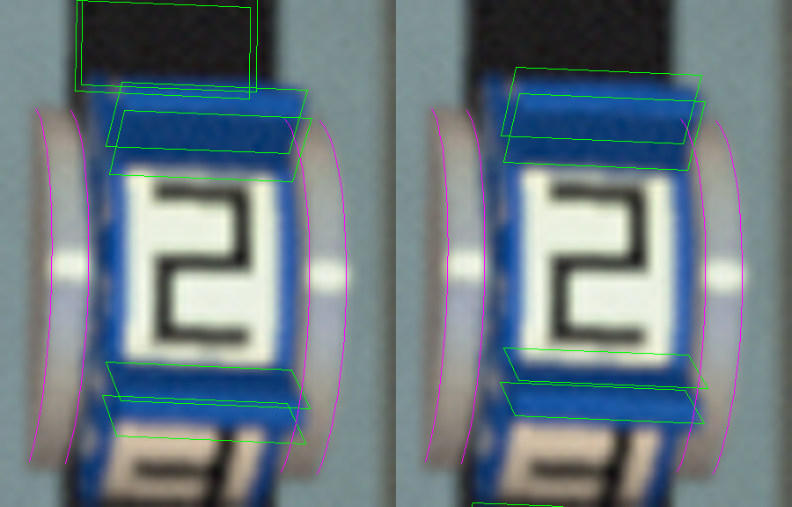

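View pics/z_scene7_blue.png

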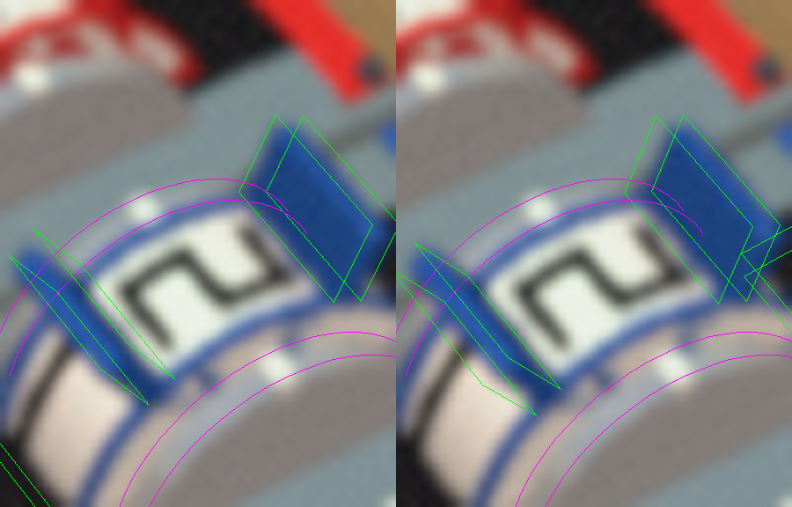

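View pics/z_top7_yellow.png

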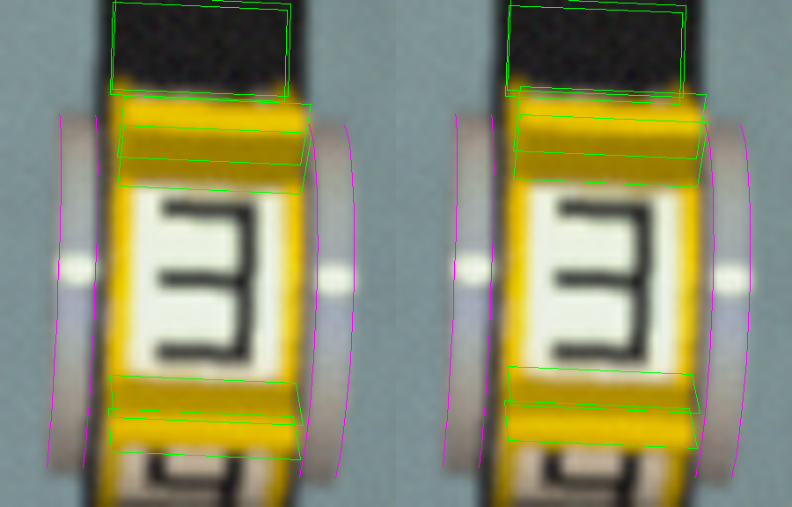

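View pics/z_top7_red.png

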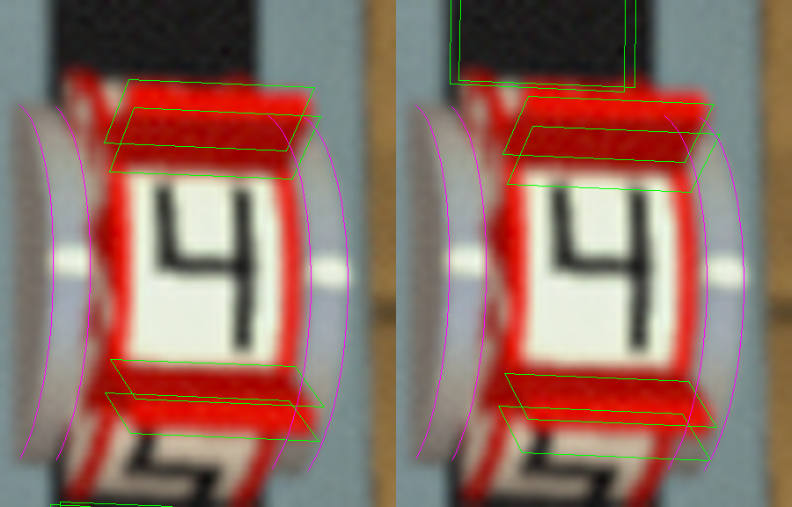

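Request:
jog_arm --motion "1 4 5 0 0 0 0; 1 8 10 0 0 0 0; 1 11.2 14 0 0 0 0; 1 11.2 14 0 0 0 0; 1 11.2 14 -4 0 0 0; 1 11.2 14 -8 0 0 0; 1 11.2 14 -8 0 0 0; 1 10.6 14 -8 0 0 0; 1 10.1 14 -8 0 0 0; 1 9.84 14 -8 0 0 0; 1 9.84 14 -8 0 0 0; 1 9.84 14 -8 0 0 0"

```text
time_s: 14.98
position: [0.5522, -0.0779, 0.1042]
orientation: [-0.697, 0.717, -0.0, 0.0]
ft_force: [0.8, -0.3, 3.1]
finger_gap: 0.0005
```

```bash
python3 look.py 8
```

```text
14.975 [ 0.5522 -0.0779  0.1042] [-0.697  0.717 -0.     0.   ] [ 0.8  -0.34  3.13] 0.0004880710286766005
```

Moved as intended; retreat and check.

Request:
jog_arm --motion "1 1 0 0 0 0 0; 1 1.4 0 0 0 0 0; 1 1.4 0 4 0 0 0; 1 1.4 0 8 0 0 0; 1 -3 -5 8 0 0 0; 1 -7 -10 8 0 0 0; 1 -10 -14 8 0 0 0; 1 -13 -18 8 0 0 0; 1 -13 -18 8 0 0 0"

```text
time_s: 16.1
position: [0.4181, -0.2621, 0.1837]
orientation: [-0.694, 0.72, 0.0, -0.002]
ft_force: [0.5, -0.2, -0.2]
finger_gap: -0.0002
```

```bash
python3 look.py 9 top scene; python3 z.py 9 blue 2.094 2.16;python3 z.py 9 red 4.189 4.12; python3 fit.py 9 3.12 2.1 4.17 a
```

```text
16.1 [ 0.4181 -0.2621  0.1837] [-0.694  0.72   0.    -0.002] [ 0.54 -0.16 -0.2 ] -0.00022266779895774245
```

View pics/z_top9_blue.png

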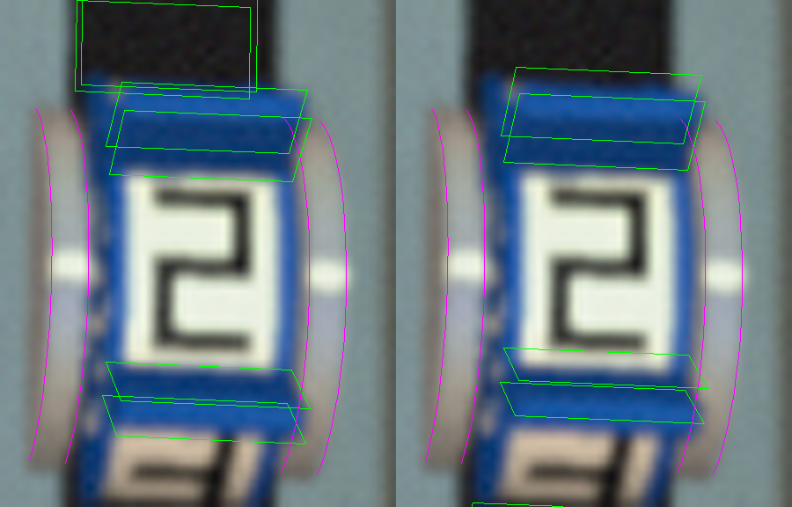

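View pics/o_top9_a.png

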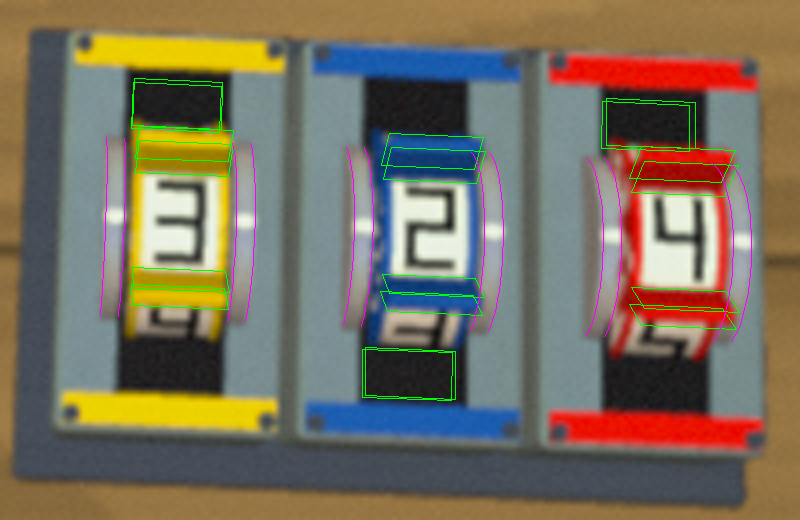

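```bash
python3 -c "
from plant import robot
print(abs(robot.observe()['joint_velocities']).max());print(robot.hand_in())"
```

```text
0.037289488610592364
the job is handed in; nothing more can be done
None
```

I set the red wheel to 4 and the blue wheel to 2, and left the yellow wheel alone. I handed the job in at about 16 s, with the arm clear of the console; no verdict was reported.

I rolled each wheel by pushing a rib with the shut fingertips. Red needed one correcting nudge and blue needed two.

The last top camera view showed:
- **Red:** 4 on top, about 0.015 rad short of square (about 4.17 against 4.189).
- **Blue:** 2 on top, within about 0.01 rad of 2.094.
- **Yellow:** still shows 3, at about 3.11 to 3.14, with no visible change from the start.

**Disagreements and limits:**
- My overlay of the wheel shapes sat 1–2 mm off in both cameras. I therefore judged squareness mainly by comparing each number with its index lines.
- The scene view of red, taken just after its last nudge, suggested about 4.165, slightly lower than the top view. That is still only about 0.02 rad off.
- I took a scene picture at the end but did not look at it closely.

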